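Gather the brass fittings in one corner of the tote

ROBOT

A 6-joint arm with a two-finger parallel gripper is mounted at the origin on the work surface. World frame = base frame: x ahead of the robot, y to its left, z up, the work surface at z = 0. Lengths are in m, angles in rad, forces in N, time in s.
With the tool pointing down it reaches from about 0.375 to 0.975 m from the base axis. Payload 3.8 kg.
Tool frame: the origin (TCP) lies at the very end of the fingers, on their centre line; the grasp point (between the pads) lies 19 mm behind it; z points along the fingers, y is the direction in which the jaws open and shut (so a half turn about z gives the same grasp; the last joint's range is limited). The gripper opens to 85 mm and grips with 20 to 120 N. Pads are 22 mm wide; open, the fingers measure 114 mm over their backs; the gripper's body (76 mm by 85 mm) begins 54 mm behind the grasp point. The pads swing forward as they close: fully open they stand 13 mm farther back than shut.
Start: joints at [-1.161, 0.264, 1.604, -0, 1.274, -0.037], TCP at [0.292, -0.609, 0.208] pointing down, gripper open.
Joint ranges: [-2.63, 2.63], [-0.94, 2.18], [0.31, 2.57], [-1.31, 4.45], [0, 2.66], [-2.55, 2.55]. Speed limits (rad/s): [2.57, 2.57, 3.14, 3.14, 3.14, 3.14].

INTERFACE

Orientations are given as a rotation vector (axis times angle).
In Python, from workcell import status, read_camera, camera_info, order gives the robot as it stands.
- The arm moves only by the tool move_arm, never from a script. Its argument "deltas" is a list of rows, each a list of 3 entries, a list of its own where there are three numbers: the turn, a rotation vector about the world's x, y, z as a fraction of full scale, then the shift along the world's x, y, z as a fraction of full scale, then the closure, from -1 (fully open) to 1 (shut), so that 0 is half open. A call has 1 to 20 rows; each row is the pose to reach, as a shift and turn from the pose commanded when the call began; what a row does not reach only later rows make up. Full scale, the value 1, is 0.1 m for a shift and pi/2 rad for a turn. A row lasts 1/8 s, in which the tool goes at most 62.5 mm and 10.7 degrees, less where a joint would pass 70% of its speed; a pose out of reach is approached as far as the arm can. A call with a number of a shift or a turn outside -1 to 1 is refused whole. A call with a gripper value outside its range is refused whole. The fingers move at their own pace and stop on an object; "grip_force" is the grip in N (left out, the last holds). Time passes only in rows, so rows that repeat a pose let the fingers close. It gives the time, the measured TCP pose, the force and the opening at its end, in the units of the state.
- status.read_state(): the state, without advancing time (a new reading comes with each control period).
- read_camera(name): name is "scene" or "top" or "wrist"; returns (picture, depth): 480x640x3 uint8, red, green, blue; 480x640 float32, m along the optical axis (not along the pixel's ray), 0 where there is no reading.
- camera_info(name): a dict with "K" (3x3 intrinsics, pixels), "R" (3x3) and "t" (3): a world point X has camera coordinates R X + t. Camera axes: x right, y down, z forward; pixel columns grow to the right and rows downward; lengths in m; the calibration is good to about 2 mm. A picture is of the moment at which its call begins: read the wrist's pose just before it. camera_info takes no time and is no camera call; for the wrist camera it gives the pose at the moment of the call.
- order.finish_job(): hands the job in, once; it reports no verdict.
The state is a dict: "time": time; "q": joint angles; "joint_vel": joint speeds; "joint_torque": joint torques, N m; "tool_pos": TCP position; "tcp_rot": TCP orientation; "wrist_force": force on the tool from outside, world axes, zero at the start; "torque": the same for the moment, N m; "width": opening from 0.0 (shut) to 1.0 (fully open).
Only numpy, scipy, OpenCV 4.12 (cv2) and the standard library are available. Lean on these libraries where they do the work, as an engineer would, in place of code of your own. Each camera call takes 0.05 s, during which the arm holds its last target. There are 200 camera calls.

TASK

The kit drawer was left standing out over the back of the parts tote: first push it fully home. Then take the tote by the raised lug on its far wall and tip it so that all three loose brass fittings slide together into the near corner (the end away from the lug) on the side where the bench magnifier stands. Finish holding the tote clearly tilted and still, fittings in that corner, drawer still shut; the tote's low edge or corner may rest on the bench but it must not lean on anything else, and leave the magnifier, the flask and the screwdriver where they stand.

Things in the scene. Friction and masses are not known exactly. Their poses are not given: they have to be found in the camera images.
- kit: White kit cabinet, fixed, 210 deep (x) x 200 wide (y) x 170 mm high, with two wooden drawer fronts one above the other. Origin at bench height in the middle of its front face; the body lies to its +x side and the front faces its -x side, towards the robot. Two flat boxes on its roof reach 215 mm above the bench. Only the top drawer is open.
- cab_drawer0 (a joint): Opening of the top drawer in m: 0 is fully home against its stop, up to 0.14 out. It slides along the cabinet's x axis (out towards -x), takes about 1 to 3 N to push and stays where it is left. The lower edge of its front is 87 mm above the bench.
- cab_drawer0_handle (a point): Middle of the top drawer's horizontal bar handle (about 100 mm long along the cabinet's y axis, 11 mm thick, 35 mm in front of the drawer front, 132 mm above the bench; moves with the drawer). Pushing it towards the cabinet's +x closes the drawer.
- tote: White plastic open tote, loose, 250 g: outside 170 (x) x 140 (y) x 45 mm high, floor and three walls 5 mm thick, the far (+x) end wall 10 mm thick. Origin at the centre of its underside, z up, +x towards the wall with the lug, which is the end away from the robot (turned at most about 30 degrees).
- tote_lug (a point): Grip point of the tote's lug, a flat tab in line with its far end wall: 10 mm thick (tote x), 44 mm wide (tote y), standing from the wall's top at 45 mm up to 70 mm above the tote's underside. This point is at tote frame (80, 0, 57) mm. It has the tote's axes.
- corner_left (a point): Point on the tote's inner floor (5 mm above its underside) in the inner corner at the end away from the lug, on the left (+y) side seen from the robot; tote frame (-80, +65, 5) mm.
- corner_right (a point): Point on the tote's inner floor (5 mm above its underside) in the inner corner at the end away from the lug, on the right (-y) side seen from the robot; tote frame (-80, -65, 5) mm.
- fitting0: Turned brass fitting, one of three alike: disc 20 mm in diameter and 10 mm high with a 14 mm collar on top, 15 mm high in all, 30 g. Smooth: it begins to slide on the tote's floor at about 8 to 13 degrees of slope; tipped 25 to 35 degrees with the corner lowest, all three run along the walls right into it. Origin at the centre of its underside, which rests on the tote's floor.
- fitting1: Turned brass fitting, one of three alike: disc 20 mm in diameter and 10 mm high with a 14 mm collar on top, 15 mm high in all, 30 g. Smooth: it begins to slide on the tote's floor at about 8 to 13 degrees of slope; tipped 25 to 35 degrees with the corner lowest, all three run along the walls right into it. Origin at the centre of its underside, which rests on the tote's floor.
- fitting2: Turned brass fitting, one of three alike: disc 20 mm in diameter and 10 mm high with a 14 mm collar on top, 15 mm high in all, 30 g. Smooth: it begins to slide on the tote's floor at about 8 to 13 degrees of slope; tipped 25 to 35 degrees with the corner lowest, all three run along the walls right into it. Origin at the centre of its underside, which rests on the tote's floor.
- magnifier: Bench magnifier, 160 mm high: heavy grey disc base 100 mm in diameter, a thin steel post and a flat round white lens holder 90 mm across on top. Stands well to the left or well to the right of the tote (it changes places with the flask): its y is positive when it stands on the left. Origin at the centre of its underside.
- flask: Amber bottle with white cap, 66 mm in diameter, 160 mm high, standing on the other side of the tote. Origin at the centre of its underside.
- driver: Screwdriver with a black handle lying on the bench beside the cabinet, about 200 mm long along its x axis. Leave it alone.
Things that resemble listed ones, but are neither listed nor needed, are in the scene too. Leave any black or blue look-alike of the tote alone. There is more than one size of the flask; the job needs the larger.

How it is judged:
By the outcome, as a careful person would: the job done as asked, in the order asked, and still so for the second after the job is handed in, while the arm keeps its last pose, push and grip.
It also fails if it takes over 58 s, if anything falls off the work surface, if the arm or the gripper's body presses on something with over 40 N, if the wrist force passes 120 N, or if a joint passes its speed limit or range.

## Working session

There is one attempt and no reset: what is moved stays moved. The work goes in short steps, Python scripts to look and compute and a tool call to move; the robot and the scene stay as the last step left them, time stands still between calls to the robot, and variables do not carry over. Pictures are saved under pics/ and viewed, about 8 in all and at most 12, crops included, and the job is handed in when it is done.

Besides the shell and the picture viewer there is one more tool, called after ">>>" in YAML: its name, and indented under it one key for each argument. move_arm: Moves the arm, as the interface text tells. Its arguments: {"type":"object","properties":{"deltas":{"type":"array","items":{"type":"array"}},"grip_force":{"type":"number"}},"required":["deltas"]}

```bash
mkdir -p pics; ls
cat > h.py <<'E'
import numpy as np, cv2
from workcell import status, read_camera, camera_info, order
def grab(n):
    i=camera_info(n); p,d=read_camera(n); return p,d,{k:np.array(v) for k,v in i.items() if k in('K','R','t')}
def cloud(d,i):
    v,u=np.mgrid[0:480,0:640]; c=np.stack([u,v,np.ones_like(u)],-1)@np.linalg.inv(i['K']).T*d[...,None]
    return (c-i['t'])@i['R']
def save(n,p): cv2.imwrite('pics/'+n,p[...,::-1])
E
python3 - <<'E'
from h import *
for n in('top','scene'):
    p,d,i=grab(n); save(n+'0.png',p); np.savez(n+'0.npz',p=p,d=d,**i)
    print(n,-i['R'].T@i['t'],i['R'][2])
print(status.read_state())
E
```

```text
pics
top [0.48378029 0.01239579 1.36316113] [ 0.06889626 -0.008262   -0.99758962]
scene [0.95432617 0.62405757 0.78371904] [-0.39197654 -0.63199245 -0.66853567]
{'time': 0.1, 'q': array([-1.16089301e+00,  2.64708804e-01,  1.60525171e+00,  8.93682639e-06,
        1.27370956e+00, -3.69145052e-02]), 'joint_vel': array([-0.00035158, -0.00170085, -0.00187741,  0.00041911, -0.00116306,
       -0.00128019]), 'joint_torque': array([ 1.49897010e-04, -5.16707826e+01, -3.68590164e+01, -9.49106948e-05,
        6.27945774e-03, -1.59957261e-05]), 'tool_pos': array([ 0.2913718 , -0.60807689,  0.20655799]), 'tcp_rot': array([-3.06152599e+00, -6.95579201e-01,  5.91475601e-04]), 'wrist_force': array([ 0.06446561,  0.042083  , -0.67834572]), 'torque': array([ 0.02175866, -0.01204233,  0.00115114]), 'width': 0.9953560631000176}
```

View pics/top0.png

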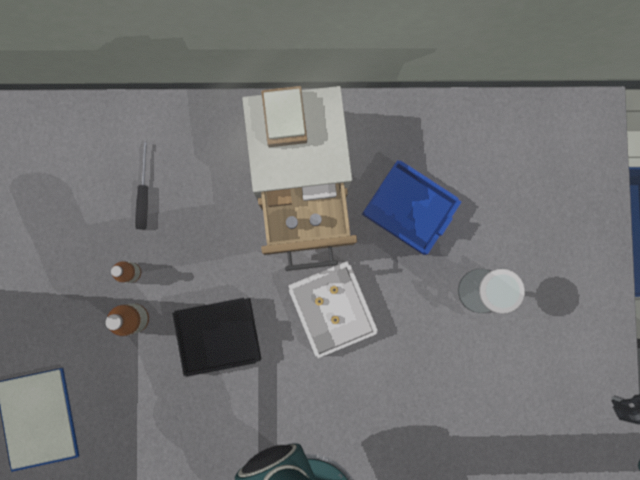

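View pics/scene0.png

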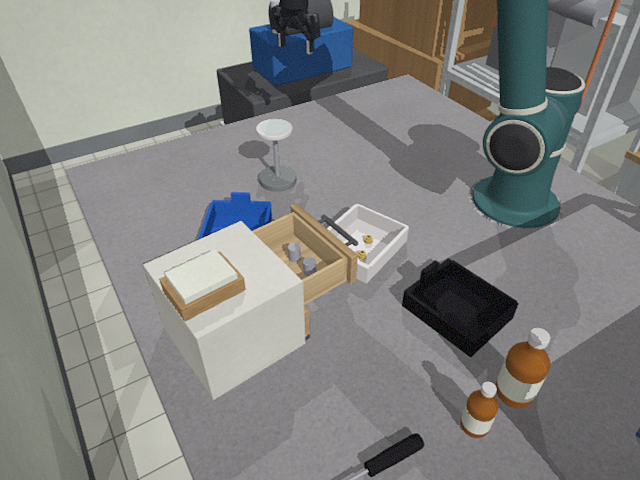

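The top view shows +x up and +y left. There are three candidate totes: white (333,310), black (217,337) and blue (411,207). I choose the white one, with the brass fittings near (335,288), (320,300) and (335,320). The magnifier is at (500,290), which is the right (−y) side, so the target is corner_right. The large flask is at (125,320), and the open drawer's handle at (312,262) stands just over the tote's far wall.

Run:
```python
from h import *
T=np.load('top0.npz'); p,d=T['p'].astype(int),T['d']; W=cloud(d,T)
v,u=np.mgrid[0:480,0:640]
def rect(m,n):
    P=W[m]; r=cv2.minAreaRect((P[:,:2]*1000).astype(np.float32)); print(n,m.sum(),'zmed',np.median(P[:,2]).round(4),r); print(cv2.boxPoints(r).round(0).tolist())
z=W[...,2]; sat=p.max(-1)-p.min(-1)
box=(u>280)&(u<385)&(v>255)&(v<362)
rect(box&(z>.035)&(z<.055)&(p.min(-1)>120)&(sat<40),'tote rim')
rect(box&(z>.06)&(z<.08)&(p.min(-1)>120)&(sat<40),'lug')
hb=(u>280)&(u<345)&(v>240)&(v<275)
rect(hb&(z>.125)&(z<.15)&(sat<25)&(p.max(-1)<110),'handle')
rect((u>235)&(u<360)&(v>80)&(v<195)&(z>.16)&(z<.18),'cab roof')
rect((u>250)&(u<360)&(v>190)&(v<260)&(z>.12)&(z<.18)&(sat>25),'drawer')
rect((u>450)&(u<530)&(v>260)&(v<320)&(z>.145)&(z<.17),'lens')
rect((u>455)&(u<530)&(v>260)&(v<320)&(z>.008)&(z<.04),'magbase')
hsv=cv2.cvtColor(T['p'],cv2.COLOR_RGB2HSV)
m=((sat>50)&(u>295)&(u<370)&(v>275)&(v<345)).astype(np.uint8)
n,l,s,c=cv2.connectedComponentsWithStats(m)
for k in range(1,n):
    if s[k,4]>8: print('fit',c[k],s[k,4],np.median(W[l==k],0).round(4))
a=cv2.resize(T['p'][225:365,260:400],(560,560),interpolation=cv2.INTER_CUBIC); save('crop1.png',a)
print(np.median(W[(u>285)&(u<385)&(v>370)&(v<400)],0))
S=np.load('scene0.npz'); save('crop2.png',cv2.resize(S['p'][180:300,260:420],(800,600),interpolation=cv2.INTER_CUBIC))
```

```text
tote rim 909 zmed 0.0441 ((438.59814453125, -55.146881103515625), (170.56996154785156, 146.1063232421875), 21.677152633666992)
[[332.0, -19.0], [386.0, -155.0], [545.0, -92.0], [491.0, 44.0]]
lug 96 zmed 0.069 ((513.2503051757812, -25.451690673828125), (9.902177810668945, 43.6348876953125), 22.147863388061523)
[[500.0, -7.0], [517.0, -48.0], [526.0, -44.0], [510.0, -3.0]]
handle 390 zmed 0.1352 ((546.8519897460938, -6.718757629394531), (40.5693473815918, 107.82593536376953), 6.166540145874023)
[[521.0, 45.0], [532.0, -62.0], [573.0, -58.0], [561.0, 49.0]]
cab roof 7332 zmed 0.1693 ((788.0238037109375, 19.66033935546875), (197.73345947265625, 200.31373596191406), 6.378244876861572)
[[679.0, 108.0], [701.0, -91.0], [897.0, -69.0], [875.0, 130.0]]
drawer 1652 zmed 0.1493 ((630.4105224609375, 1.783905029296875), (128.59890747070312, 193.68836975097656), 5.8906331062316895)
[[557.0, 92.0], [576.0, -101.0], [704.0, -88.0], [684.0, 105.0]]
lens 1587 zmed 0.1596 ((476.59600830078125, -389.87786865234375), (88.75018310546875, 89.39586639404297), 1.9678564071655273)
[[431.0, -347.0], [434.0, -436.0], [522.0, -433.0], [519.0, -344.0]]
magbase 885 zmed 0.0171 ((476.845947265625, -376.0078125), (70.38074493408203, 99.00956726074219), 88.7134780883789)
[[427.0, -410.0], [526.0, -412.0], [527.0, -342.0], [428.0, -340.0]]
fit [333.57894737 289.5       ] 38 [ 0.4806 -0.0592  0.0176]
fit [318.54054054 300.86486486] 37 [ 0.4553 -0.0253  0.0164]
fit [334.75 319.45] 40 [ 0.4146 -0.0626  0.0177]
[ 0.26668432 -0.0615582  -0.00077262]
```

View pics/crop1.png

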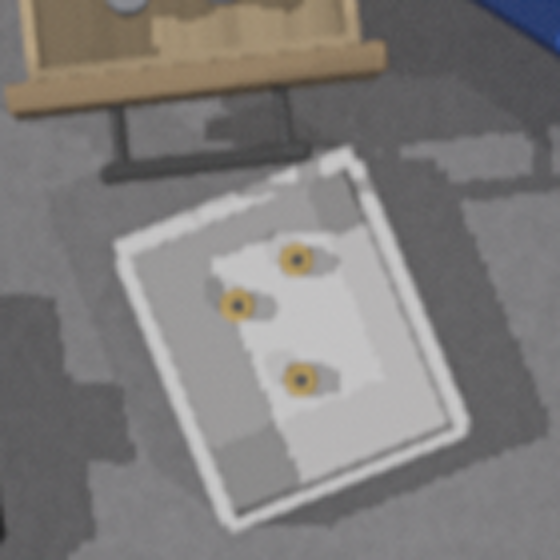

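Crop: white tote with its three brass fittings, and the far wall partly hidden under the handle bar. That confirms the choice. Measured values:
- **Tote:** yaw 22°, lug (0.513, −0.0255), top at 0.069 (70 mm expected).
- **Cabinet:** yaw 6.3°.
- **Handle:** bar front at (0.5265, −0.0085), top at 0.135.

I'll travel to the front of the handle with the fingers shut, turning the tool so the jaws line up with tote x.

>>> move_arm:
  deltas:
    - [[0, 0, 0.08], [0.1, 0.5, 0.05], 1]
    - [[0, 0, 0.16], [0.2, 1, 0.1], 1]
    - [[0, 0, 0.16], [0.2, 1, 0.1], 1]
  grip_force: 60

```text
time: 0.48
tool_pos: [0.3121, -0.5056, 0.2175]
tcp_rot: [-2.949, -1.078, -0.0]
wrist_force: [0.5, -0.8, 0.5]
width: 0.38
```

>>> move_arm:
  deltas:
    - [[0, 0, 0.08], [0.1, 0.5, 0], 1]
    - [[0, 0, 0.16], [0.2, 1, 0], 1]
    - [[0, 0, 0.16], [0.2, 1, 0], 1]

```text
time: 0.85
tool_pos: [0.3318, -0.4065, 0.2173]
tcp_rot: [-2.792, -1.438, -0.0]
wrist_force: [0.2, -0.0, 0.5]
width: 0.004
```

>>> move_arm:
  deltas:
    - [[0, 0, 0.08], [0.1, 0.5, 0], 1]
    - [[0, 0, 0.16], [0.2, 1, 0], 1]
    - [[0, 0, 0.16], [0.2, 1, 0], 1]

```text
time: 1.23
tool_pos: [0.3521, -0.3077, 0.2177]
tcp_rot: [2.591, 1.777, 0.0]
wrist_force: [0.0, -0.9, 0.9]
width: -0.001
```

>>> move_arm:
  deltas:
    - [[0, 0, 0.08], [0.2, 0.5, 0], 1]
    - [[0, 0, 0.16], [0.4, 1, 0], 1]
    - [[0, 0, 0.16], [0.4, 1, 0], 1]

```text
time: 1.6
tool_pos: [0.3931, -0.2081, 0.218]
tcp_rot: [2.346, 2.088, 0.0]
wrist_force: [-0.6, -0.9, -0.9]
width: 0.003
```

>>> move_arm:
  deltas:
    - [[0, 0, 0.08], [0.2, 0.5, 0], 1]
    - [[0, 0, 0.16], [0.4, 1, 0], 1]
    - [[0, 0, 0.16], [0.4, 1, 0], 1]

```text
time: 1.98
tool_pos: [0.4332, -0.1084, 0.218]
tcp_rot: [2.067, 2.365, -0.0]
wrist_force: [-0.3, -0.1, 0.5]
width: -0.001
```

>>> move_arm:
  deltas:
    - [[0, 0, 0.08], [0.2, 0.5, 0], 1]
    - [[0, 0, 0.16], [0.4, 0.96, 0], 1]
    - [[0, 0, 0.16], [0.4, 0.96, 0], 1]
    - [[0, 0, 0.16], [0.4, 0.96, 0], 1]

```text
time: 2.48
tool_pos: [0.4719, -0.0148, 0.2176]
tcp_rot: [1.761, 2.601, -0.002]
wrist_force: [-0.4, -0.9, 0.8]
width: -0.002
```

>>> move_arm:
  deltas:
    - [[0, 0, 0], [0, 0, -0.5], 1]
    - [[0, 0, 0], [0, 0, -1], 1]
    - [[0, 0, 0], [0, 0, -1], 1]

```text
time: 2.85
tool_pos: [0.4671, -0.0145, 0.1137]
tcp_rot: [-1.757, -2.594, 0.009]
wrist_force: [-0.6, 0.4, -0.1]
width: -0.0
```

>>> move_arm:
  deltas:
    - [[0, 0, 0], [0.1, 0.01, 0], 1]
    - [[0, 0, 0], [0.2, 0.02, 0], 1]
    - [[0, 0, 0], [0.3, 0.03, 0], 1]
    - [[0, 0, 0], [0.4, 0.04, 0], 1]
    - [[0, 0, 0], [0.5, 0.05, 0], 1]
    - [[0, 0, 0], [0.6, 0.06, 0], 1]
    - [[0, 0, 0], [0.7, 0.07, 0], 1]
    - [[0, 0, 0], [0.8, 0.08, 0], 1]
    - [[0, 0, 0], [0.9, 0.09, 0], 1]

```text
time: 3.98
tool_pos: [0.5618, -0.0036, 0.1176]
tcp_rot: [-1.756, -2.604, 0.001]
wrist_force: [-1.9, 0.1, -0.1]
width: -0.001
```

>>> move_arm:
  deltas:
    - [[0, 0, 0], [0.08, 0.008, 0], 1]
    - [[0, 0, 0], [0.16, 0.016, 0], 1]
    - [[0, 0, 0], [0.24, 0.024, 0], 1]
    - [[0, 0, 0], [0.32, 0.035, 0], 1]
    - [[0, 0, 0], [0.4, 0.044, 0], 1]

```text
time: 4.6
tool_pos: [0.6021, 0.0007, 0.1177]
tcp_rot: [-1.757, -2.604, 0.0]
wrist_force: [-0.9, -0.1, 0.4]
width: 0.003
```

>>> move_arm:
  deltas:
    - [[0, 0, 0], [0.04, 0.004, 0], 1]
    - [[0, 0, 0], [0.08, 0.008, 0], 1]
    - [[0, 0, 0], [0.1, 0.01, 0], 1]
    - [[0, 0, 0], [0.1, 0.01, 0], 1]

```text
time: 5.1
tool_pos: [0.612, 0.0016, 0.1179]
tcp_rot: [1.756, 2.604, 0.0]
wrist_force: [-0.1, -0.0, 0.5]
width: -0.002
```

>>> move_arm:
  deltas:
    - [[0, 0, 0], [0.03, 0.003, 0], 1]
    - [[0, 0, 0], [0.06, 0.006, 0], 1]

```text
time: 5.35
tool_pos: [0.6177, 0.0022, 0.1179]
tcp_rot: [1.757, 2.604, -0.0]
wrist_force: [-0.7, 0.3, -0.9]
width: 0.004
```

Run:
```python
from h import *
p,d,i=grab('top'); save('top1.png',p); W=cloud(d,i); z=W[...,2]; v,u=np.mgrid[0:480,0:640]; sat=p.max(-1).astype(int)-p.min(-1)
c=np.array([.690,.0085]); ax=np.array([.994,.110]); q=(W[...,:2]-c)@ax; s=(W[...,:2]-c)@np.array([-.11,.994])
m=(z>.11)&(z<.158)&(sat>25)&(abs(s)<.1)&(q>-.15)&(q<.02); print('front x rel',np.percentile(q[m],[1,50,99]),m.sum())
S,d2,i2=grab('scene'); save('s1.png',cv2.resize(S[150:390,130:450],(800,600),interpolation=cv2.INTER_CUBIC))
print(status.read_state()['wrist_force'])
```

```text
front x rel [-0.05663095 -0.0520763  -0.04328485] 33
[-0.16470873  0.51239659  0.42380033]
```

View pics/s1.png

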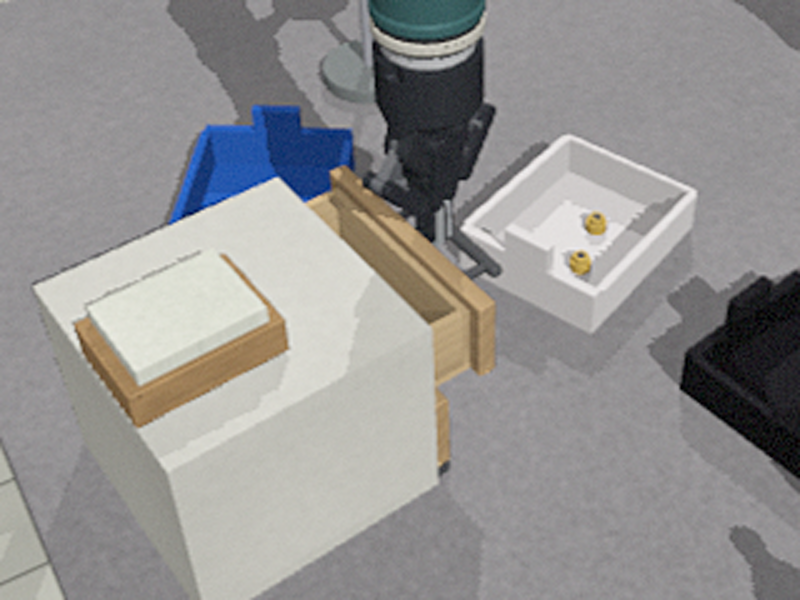

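Picture: the drawer is still about 40 mm out, with the finger on the bar and the tote untouched. I'll keep pushing.

>>> move_arm:
  deltas:
    - [[0, 0, 0], [0.08, 0.008, 0], 1]
    - [[0, 0, 0], [0.16, 0.016, 0], 1]
    - [[0, 0, 0], [0.24, 0.026, 0], 1]
    - [[0, 0, 0], [0.31, 0.034, 0], 1]

```text
time: 5.95
tool_pos: [0.6494, 0.0057, 0.1178]
tcp_rot: [1.757, 2.604, -0.0]
wrist_force: [-1.4, -0.3, 1.2]
width: -0.001
```

>>> move_arm:
  deltas:
    - [[0, 0, 0], [0.02, 0.002, 0], 1]
    - [[0, 0, 0], [0.04, 0.004, 0], 1]
    - [[0, 0, 0], [0.06, 0.006, 0], 1]

```text
time: 6.32
tool_pos: [0.6546, 0.0063, 0.1178]
tcp_rot: [-1.757, -2.604, 0.0]
wrist_force: [-0.6, -0.1, 0.1]
width: -0.003
```

>>> move_arm:
  deltas:
    - [[0, 0, 0], [0.02, 0.002, 0], 1]
    - [[0, 0, 0], [0.04, 0.004, 0], 1]

```text
time: 6.58
tool_pos: [0.6587, 0.0067, 0.1178]
tcp_rot: [-1.757, -2.604, 0.0]
wrist_force: [-0.7, 0.1, 1.0]
width: 0.002
```

>>> move_arm:
  deltas:
    - [[0, 0, 0], [0.02, 0.002, 0], 1]
    - [[0, 0, 0], [0.03, 0.003, 0], 1]

```text
time: 6.82
tool_pos: [0.6606, 0.0069, 0.1176]
tcp_rot: [-1.756, -2.603, 0.002]
wrist_force: [-5.4, 0.0, 2.6]
width: -0.002
```

>>> move_arm:
  deltas:
    - [[0, 0, 0], [0.02, 0.002, 0], 1]

```text
time: 6.95
tool_pos: [0.6608, 0.007, 0.1175]
tcp_rot: [-1.754, -2.6, 0.006]
wrist_force: [-12.7, -1.1, 7.4]
width: 0.0
```

Force rises to 14 N, so the drawer is on its stop. I'll back off, open to about 43 mm and move above the lug.

>>> move_arm:
  deltas:
    - [[0, 0, 0], [-0.3, -0.03, 0], 1]
    - [[0, 0, 0], [-0.8, -0.15, 0], 0.2]
    - [[0, 0, 0], [-1, -0.2, 0], 0]
    - [[0, 0, 0], [-1, -0.2, 0], 0]

```text
time: 7.45
tool_pos: [0.563, -0.0131, 0.118]
tcp_rot: [1.757, 2.603, 0.001]
wrist_force: [0.9, -0.3, -0.8]
width: 0.502
```

>>> move_arm:
  deltas:
    - [[0, 0, 0], [-0.25, -0.06, 0], 0]
    - [[0, 0, 0], [-0.5, -0.13, 0], 0]
    - [[0, 0, 0], [-0.5, -0.13, 0], 0]
    - [[0, 0, 0], [-0.5, -0.13, 0], 0]

```text
time: 7.95
tool_pos: [0.5156, -0.0257, 0.1184]
tcp_rot: [1.756, 2.603, 0.002]
wrist_force: [1.1, -0.3, -0.8]
width: 0.496
```

Run:
```python
from h import *
st=status.read_state(); print(st['tool_pos'],st['q'],st['width'])
p,d,i=grab('top'); save('top2.png',cv2.resize(p[200:380,230:470],(800,600),interpolation=cv2.INTER_CUBIC)); W=cloud(d,i); z=W[...,2]; sat=p.max(-1).astype(int)-p.min(-1)
c=np.array([.690,.0085]); q=(W[...,:2]-c)@[.994,.110]; s=(W[...,:2]-c)@[-.11,.994]
m=(z>.11)&(z<.158)&(sat>25)&(abs(s)<.1)&(q>-.15)&(q<.02); print('front x rel',np.percentile(q[m],[1,50,99]) if m.any() else 0,m.sum())
v,u=np.mgrid[0:480,0:640]
m=(u>280)&(u<385)&(v>255)&(v<362)&(z>.035)&(z<.055)&(p.min(-1)>120)&(sat<40)
print(cv2.minAreaRect((W[m][:,:2]*1000).astype(np.float32)))
S,d,i=grab('scene'); save('s2.png',cv2.resize(S[150:390,130:450],(800,600),interpolation=cv2.INTER_CUBIC))
W=cloud(d,i); z=W[...,2];v,u=np.mgrid[0:480,0:640]
m=(u>320)&(u<400)&(v>205)&(v<290)&(z>.055)&(z<.075)&(S.min(-1)>120); P=W[m]
print('lug scene',m.sum(),cv2.minAreaRect((P[:,:2]*1000).astype(np.float32)),z[m].max())
```

```text
[ 0.51560266 -0.02572359  0.1184121 ] [-9.82770021e-02  3.73910135e-02  2.03572800e+00  2.79735377e-04
  1.06600170e+00 -4.82369944e-01] 0.4955658327667581
front x rel [-0.01449091 -0.00884972 -0.00052585] 548
((421.3815612792969, -61.999305725097656), (132.1363525390625, 146.27090454101562), 21.58917236328125)
lug scene 180 ((511.1476745605469, -28.400455474853516), (14.649949073791504, 45.48874282836914), 23.818161010742188) 0.07395369881860761
```

View pics/s2.png

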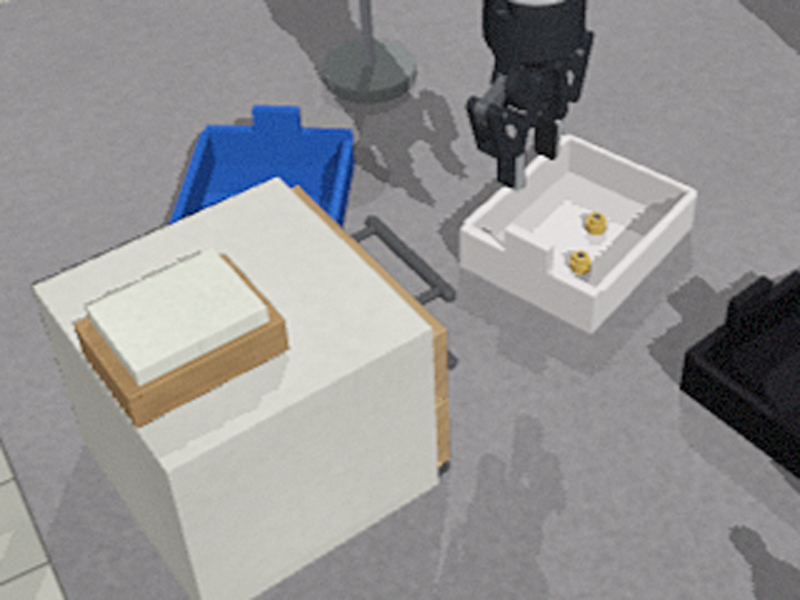

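Picture: the drawer front is flush (0–14 mm, the panel thickness), and the tote is unmoved with the fingers above the lug. I'll descend and grip.

>>> move_arm:
  deltas:
    - [[0, 0, 0], [-0.03, 0, -0.2], 0]
    - [[0, 0, 0], [-0.03, 0, -0.4], 0]
    - [[0, 0, 0], [-0.03, 0, -0.6], 0]
    - [[0, 0, 0], [-0.03, 0, -0.76], 0]
    - [[0, 0, 0], [-0.03, 0, -0.76], 0]

```text
time: 8.68
tool_pos: [0.5097, -0.0256, 0.0403]
tcp_rot: [-1.755, -2.602, 0.002]
wrist_force: [0.5, -0.7, 0.5]
width: 0.5
```

>>> move_arm:
  deltas:
    - [[0, 0, 0], [0, 0, 0], 1]
    - [[0, 0, 0], [0, 0, 0], 1]
    - [[0, 0, 0], [0, 0, 0], 1]
    - [[0, 0, 0], [0, 0, 0], 1]
    - [[0, 0, 0], [0, 0, 0], 1]
  grip_force: 90

```text
time: 9.3
tool_pos: [0.5118, -0.0259, 0.043]
tcp_rot: [1.756, 2.603, 0.002]
wrist_force: [-0.4, 0.4, 6.4]
width: 0.062
```

>>> move_arm:
  deltas:
    - [[0, 0, 0], [0, 0, 0.06], 1]
    - [[0, 0, 0], [0, 0, 0.12], 1]
    - [[0, 0, 0], [0, 0, 0.2], 1]
    - [[0, 0, 0], [0, 0, 0.2], 1]

```text
time: 9.8
tool_pos: [0.5113, -0.0259, 0.0625]
tcp_rot: [1.756, 2.603, 0.001]
wrist_force: [-0.5, 0.5, -4.2]
width: 0.064
```

Run:
```python
from h import *
st=status.read_state(); print(st['tool_pos'],st['width'],st['wrist_force'],st['torque'])
S,d,i=grab('scene'); save('s3.png',cv2.resize(S[130:310,250:450],(666,600),interpolation=cv2.INTER_CUBIC))
W=cloud(d,i); v,u=np.mgrid[0:480,0:640]
for a,b in((0,0),):
    pass
```

```text
[ 0.51130073 -0.02589302  0.06253145] 0.0644413864118484 [-0.46021592  0.478007   -4.20337102] [ 0.03084275 -0.24976787 -0.03089801]
```

View pics/s3.png

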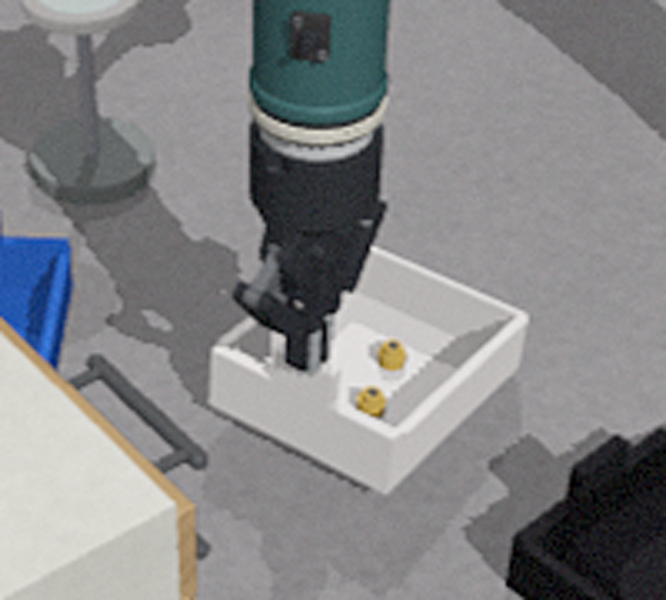

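Picture: the tote hangs level and clear of the bench, with the lug firmly between the pads and the wrist carrying about 4 N. Now I'll lift and tilt gradually, with the right near corner lowest (32° about axis (0.893, −0.449)).

>>> move_arm:
  deltas:
    - [[0, 0, 0], [0, 0, 0.15], 1]
    - [[0.02, -0.01, 0], [0, 0, 0.3], 1]
    - [[0.05, -0.025, 0], [0.01, 0.01, 0.45], 1]
    - [[0.08, -0.04, 0], [0.01, 0.02, 0.6], 1]
    - [[0.11, -0.055, 0], [0.02, 0.03, 0.7], 1]
    - [[0.14, -0.07, 0], [0.02, 0.04, 0.8], 1]
    - [[0.17, -0.085, 0], [0.03, 0.05, 0.8], 1]
    - [[0.2, -0.1, 0], [0.03, 0.06, 0.8], 1]
    - [[0.23, -0.115, 0], [0.04, 0.07, 0.8], 1]
    - [[0.26, -0.13, 0], [0.04, 0.08, 0.8], 1]
    - [[0.29, -0.145, 0], [0.05, 0.09, 0.8], 1]
    - [[0.32, -0.16, 0], [0.05, 0.09, 0.8], 1]
    - [[0.32, -0.16, 0], [0.05, 0.09, 0.8], 1]
    - [[0.32, -0.16, 0], [0.05, 0.09, 0.8], 1]
    - [[0.32, -0.16, 0], [0.05, 0.09, 0.8], 1]
    - [[0.32, -0.16, 0], [0.05, 0.09, 0.8], 1]

```text
time: 11.85
tool_pos: [0.5159, -0.0166, 0.1421]
tcp_rot: [-1.649, -2.448, -0.844]
wrist_force: [-0.1, 0.1, -3.5]
width: 0.069
```

```bash
cat > chk.py <<'E'
from h import *
import sys
from scipy.spatial.transform import Rotation as Ro
st=status.read_state(); print(st['tool_pos'],st['width'],st['wrist_force'],st['torque'],st['q'])
R=Ro.from_rotvec(st['tcp_rot']).as_matrix(); print('tool tilt',np.degrees(np.arccos(-R[2,2])))
p,d,i=grab('top'); S,d2,i2=grab('scene')
save(sys.argv[1],np.hstack([cv2.resize(p[200:380,250:400],(400,480),interpolation=cv2.INTER_CUBIC),cv2.resize(S[130:310,270:420],(400,480),interpolation=cv2.INTER_CUBIC)]))
v,u=np.mgrid[0:480,0:640]
for n,(p,d,i,b) in {'top':(p,d,i,(270,400,260,380)),'scene':(S,d2,i2,(280,440,150,320))}.items():
    W=cloud(d,i); P=p.astype(int); sat=P.max(-1)-P.min(-1)
    bx=(u>b[0])&(u<b[1])&(v>b[2])&(v<b[3])
    w=bx&(P.min(-1)>110)&(sat<40)&(W[...,2]>.003)&(W[...,2]<.3)
    g=W[w]; print(n,'white lowest pt',g[g[:,2]<np.percentile(g[:,2],1)].mean(0).round(4),'max',g[:,2].max())
    # floor plane by RANSAC, up-facing
    rng=np.random.default_rng(0); best=(0,)
    for _ in range(600):
        a=g[rng.choice(len(g),3,False)]; nn=np.cross(a[1]-a[0],a[2]-a[0]); L=np.linalg.norm(nn)
        if L<1e-4: continue
        nn/=L; nn*=np.sign(nn[2]); 
        if nn[2]<.7: continue
        k=abs((g-a[0])@nn)<.003
        if k.sum()>best[0]: best=(k.sum(),nn,a[0])
    print(' plane n',best[1].round(3),'tilt',np.degrees(np.arccos(best[1][2])),best[0],len(g))
    m=(bx&(sat>50)&(P[...,0]>P[...,2]+50)&(W[...,2]<.2)).astype(np.uint8)
    k,l,s,c=cv2.connectedComponentsWithStats(m)
    for j in range(1,k):
        if s[j,4]>6: print(' brass',c[j].round(0),s[j,4],np.median(W[l==j],0).round(4))
E
python3 chk.py c1.png
```

```text
[ 0.51586496 -0.01658249  0.14212768] 0.06920001273756225 [-0.147504    0.09223695 -3.51113207] [-0.49663865  0.06781468  0.04550789] [-0.47801627 -0.01367045  2.15601428  0.63957813  1.10233218 -1.1896107 ]
tool tilt 32.181712205681826
top white lowest pt [ 0.3594 -0.0646  0.0031] max 0.2804946254188248
 plane n [-0.307 -0.49   0.816] tilt 35.29176486451222 1711 4482
 brass [338. 309.] 14 [ 0.437  -0.0676  0.0514]
 brass [340. 317.] 32 [ 0.4223 -0.0724  0.0409]
scene white lowest pt [ 0.4085 -0.1405  0.003 ] max 0.26780400416826533
 plane n [0.002 0.002 1.   ] tilt 0.1703999992500023 1830 5975
 brass [301. 288.] 275 [0.6718 0.1002 0.143 ]
```

View pics/c1.png

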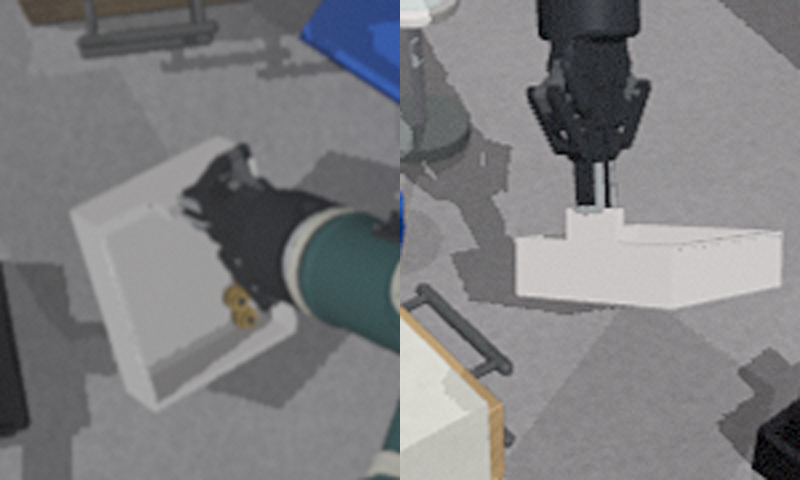

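Picture: the tote is tilted about 35° with the right near corner lowest. Two fittings show at (235,297) and (243,317) beside the right wall, and the gripper partly hides the corner. I'll compute the corner's position and look through the wrist camera.

```bash
cat > cr.py <<'E'
from h import *
import sys
from scipy.spatial.transform import Rotation as Ro
def pose(n,tcp,rot):
    # tote R: from tool tilt start yaw 22 deg, then floor normal measured
    R0=Ro.from_rotvec(rot).as_matrix()
    x=R0[:,1]*np.sign(R0[0,1]); x=x-n*(x@n); x/=np.linalg.norm(x); R=np.c_[x,np.cross(n,x),n]
    return R,tcp-.019*R0[:,2]
if __name__=='__main__':
    st=status.read_state(); n=np.array(eval(sys.argv[1])); R,g=pose(n/np.linalg.norm(n),st['tool_pos'],st['tcp_rot'])
    o=g-R@[.08,0,.062]
    for nm,q in dict(cr=(-.08,-.065,.005),cl=(-.08,.065,.005),outlow=(-.085,-.07,0)).items():
        X=o+R@q; print(nm,X.round(4))
    p,d,i=grab('wrist'); W=cloud(d,i); L=(W-o)@R; P=p.astype(int)
    save(sys.argv[2],p)
    m=((P[...,0]-P[...,2]>45)&(np.abs(L[...,0])<.1)&(np.abs(L[...,1])<.09)&(abs(L[...,2])<.06)).astype(np.uint8)
    k,l,s,c=cv2.connectedComponentsWithStats(m)
    for j in range(1,k):
        if s[j,4]>20: print('brass px',c[j].round(0),s[j,4],'tote frame',np.median(L[l==j],0).round(4))
    t,dd,ti=grab('top'); Lt=(cloud(dd,ti)-o)@R; T=t.astype(int)
    m=((T[...,0]-T[...,2]>50)&(np.abs(Lt[...,0])<.1)&(np.abs(Lt[...,1])<.09)&(abs(Lt[...,2])<.06)).astype(np.uint8)
    k,l,s,c=cv2.connectedComponentsWithStats(m)
    for j in range(1,k):
        if s[j,4]>6: print('top brass',c[j].round(0),s[j,4],np.median(Lt[l==j],0).round(4))
E
python3 cr.py "[-.307,-.49,.816]" w1.png
```

```text
cr [ 0.4192 -0.09    0.0149]
cl [0.3647 0.0191 0.0599]
outlow [ 0.4186 -0.0929  0.0068]
brass px [113. 331.] 2530 tote frame [-0.0458 -0.0459  0.0168]
top brass [340. 315.] 44 [-0.0595 -0.0403  0.0176]
```

View pics/w1.png

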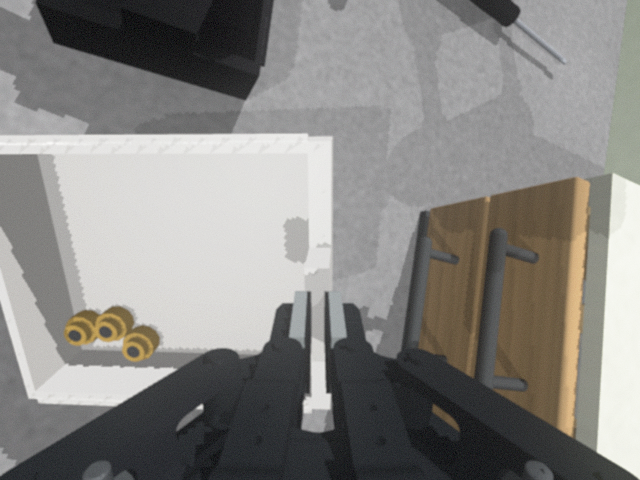

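Wrist view: the three fittings are clustered at (80,328), (113,323) and (140,342), by the corner near (80,348). I'll measure each collar centre in the tote frame.

```bash
cat > fit.py <<'E'
from cr import *
st=status.read_state(); n=np.array(eval(sys.argv[1])); n/=np.linalg.norm(n)
R,g=pose(n,st['tool_pos'],st['tcp_rot']); o=g-R@[.08,0,.062]
p,d,i=grab('wrist'); P=p.astype(int); C=-i['R'].T@i['t']
W=cloud(d,i)
# floor plane refit in the wrist view
v,u=np.mgrid[0:480,0:640]; m=(u>90)&(u<260)&(v>180)&(v<290)&(P.min(-1)>170)
F=W[m]; c0=F.mean(0); nn=np.linalg.svd(F-c0,full_matrices=False)[2][2]; nn*=np.sign(nn[2]); print('floor n',nn.round(3),'tilt',np.degrees(np.arccos(nn[2])).round(1),'floor height tote',((F-o)@R)[:,2].mean())
R,g=pose(nn,st['tool_pos'],st['tcp_rot']); o=g-R@[.08,0,.062]; o=o+nn*((c0-o)@nn-.005)
L=(W-o)@R; w=(P.min(-1)>110)&(abs(L[...,2]-.02)<.02)&(u<340)
def ray(px,h):
    dr=i['R'].T@np.linalg.inv(i['K'])@[px[0],px[1],1]; t=(h-(C-o)@R[:,2])/(dr@R[:,2]); return (C+t*dr-o)@R
for px in eval(sys.argv[2]): print('collar',px,ray(px,.02).round(4))
for px in eval(sys.argv[3]): print('floor pt',px,ray(px,.005).round(4))
for k in((-.08,-.065,.005),(-.08,.065,.005),(-.085,-.07,0)):
    c=i['R']@(o+R@k)+i['t']; q=i['K']@c; print('corner',k,'px',(q[:2]/q[2]).round(0),'world',(o+R@k).round(4))
save(sys.argv[4],cv2.resize(p[260:420,0:213],(800,600),interpolation=cv2.INTER_CUBIC))
E
python3 fit.py "[-.307,-.49,.816]" "[(77,334),(109,328),(137,349)]" "[(80,348)]" w2.png
```

```text
floor n [-0.275 -0.651  0.708] tilt 44.9 floor height tote 0.006478201804398889
collar (77, 334) [-0.0855 -0.0702  0.02  ]
collar (109, 328) [-0.0603 -0.0619  0.02  ]
collar (137, 349) [-0.0449 -0.0781  0.02  ]
floor pt (80, 348) [-0.1044 -0.0999  0.005 ]
corner (-0.08, -0.065, 0.005) px [ 97. 314.] world [ 0.4196 -0.0698  0.0091]
corner (-0.08, 0.065, 0.005) px [ 28. 120.] world [0.3603 0.0259 0.074 ]
corner (-0.085, -0.07, 0) px [ 97. 314.] world [ 0.419  -0.0712  0.0005]
```

View pics/w2.png

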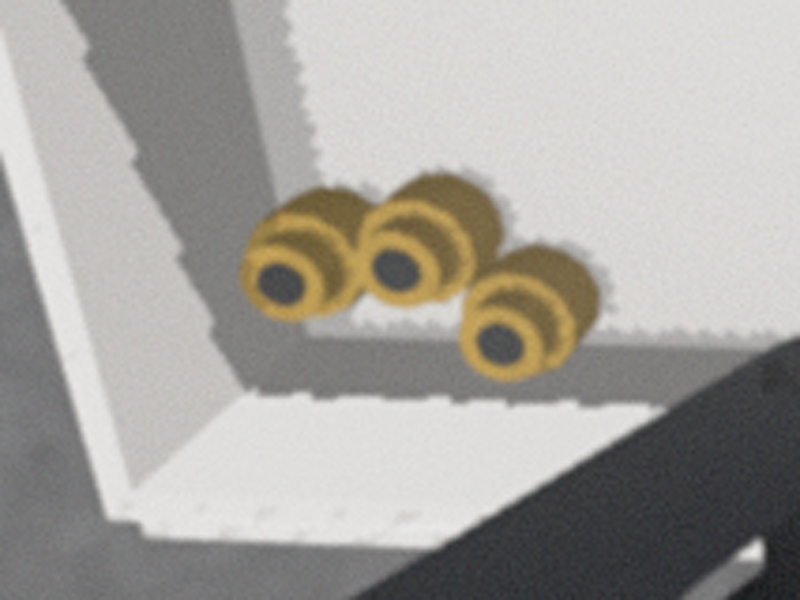

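Crop: the fittings sit in a cluster. The left one is on the near wall but about 7 mm short of the right wall, and the third is on the right wall, so they are wedged in an arch. The wrist depth plane disagrees (45°) with the top view's 35°, and I trust the top view. A short rock (less pitch, more roll, then back) should break the arch.

>>> move_arm:
  deltas:
    - [[0.02, 0.06, 0], [0, 0, 0.08], 1]
    - [[0.041, 0.136, 0], [0, 0, 0.08], 1]
    - [[0.06, 0.15, 0], [0, 0, 0.08], 1]
    - [[0.06, 0.15, 0], [0, 0, 0.08], 1]
    - [[0.06, 0.15, 0], [0, 0, 0.08], 1]
    - [[0.06, 0.15, 0], [0, 0, 0.08], 1]
    - [[0.04, 0.1, 0], [0, 0, 0.08], 1]
    - [[0.024, 0.058, 0], [0, 0, 0.08], 1]
    - [[0.024, 0.058, 0], [0, 0, 0.08], 1]
    - [[0.024, 0.058, 0], [0, 0, 0.08], 1]
    - [[0.024, 0.058, 0], [0, 0, 0.08], 1]
    - [[0.024, 0.058, 0], [0, 0, 0.08], 1]

```text
time: 13.6
tool_pos: [0.516, -0.017, 0.1497]
tcp_rot: [-1.638, -2.356, -0.792]
wrist_force: [-0.7, 0.2, -3.8]
width: 0.064
```

```bash
python3 chk.py c2.png; python3 -c "
from h import *
p,d,i=grab('wrist'); save('w3.png',cv2.resize(p[220:440,0:293],(800,600),interpolation=cv2.INTER_CUBIC))"
```

```text
[ 0.5159594  -0.01696516  0.14970252] 0.06393608666022788 [-0.73751388  0.23377736 -3.7800455 ] [-0.48975542 -0.00660906  0.01256955] [-0.47347792  0.03821879  2.08802926  0.60209449  1.19119948 -1.10813256]
tool tilt 32.24211496106921
top white lowest pt [ 0.3664 -0.0414  0.0031] max 0.2355063392184343
 plane n [-0.223 -0.523  0.823] tilt 34.63971246585953 1942 4731
 brass [339. 308.] 21 [ 0.4386 -0.0691  0.0632]
 brass [339. 320.] 36 [ 0.4145 -0.0691  0.0549]
scene white lowest pt [ 0.3771 -0.1467  0.003 ] max 0.24120003886929914
 plane n [-0.001  0.002  1.   ] tilt 0.14576519647960984 1919 6213
 brass [301. 289.] 266 [0.6717 0.1005 0.1415]
```

View pics/w3.png

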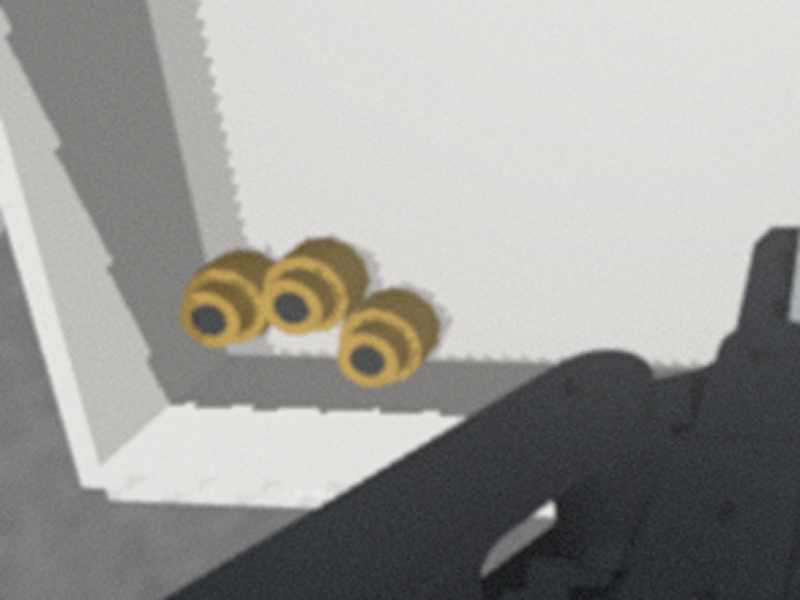

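Picture: still the same arch, with the left fitting at (245,290) clear of the right wall. I'll shake the tote gently in place (±10 mm, in the air, firmer grip) to break the friction.

>>> move_arm:
  deltas:
    - [[0, 0, 0], [-0.05, 0.12, 0.15], 1]
    - [[0, 0, 0], [0.05, -0.12, 0.1], 1]
    - [[0, 0, 0], [-0.05, 0.12, 0.2], 1]
    - [[0, 0, 0], [0.05, -0.12, 0.05], 1]
    - [[0, 0, 0], [0.12, 0.05, 0.2], 1]
    - [[0, 0, 0], [-0.12, -0.05, 0.05], 1]
    - [[0, 0, 0], [0.12, 0.05, 0.2], 1]
    - [[0, 0, 0], [-0.12, -0.05, 0.05], 1]
    - [[0, 0, 0], [-0.05, 0.12, 0.2], 1]
    - [[0, 0, 0], [0.05, -0.12, 0.05], 1]
    - [[0, 0, 0], [-0.05, 0.12, 0.2], 1]
    - [[0, 0, 0], [0, 0, 0], 1]
    - [[0, 0, 0], [0, 0, 0], 1]
    - [[0, 0, 0], [0, 0, 0], 1]
  grip_force: 110

```text
time: 15.5
tool_pos: [0.5156, -0.0162, 0.1507]
tcp_rot: [-1.638, -2.356, -0.793]
wrist_force: [-0.2, -1.3, -3.3]
width: 0.054
```

```bash
python3 chk.py c3.png|grep -v scene; python3 -c "
from h import *
p,d,i=grab('wrist'); save('w4.png',cv2.resize(p[220:440,0:293],(800,600),interpolation=cv2.INTER_CUBIC))
q=p[220:440,0:293].astype(int); m=((q[...,0]-q[...,2]>45)).astype(np.uint8); k,l,s,c=cv2.connectedComponentsWithStats(m); print(s,c)"
```

```text
[ 0.51557932 -0.01624282  0.15067114] 0.054235676438144136 [-0.15093277 -1.3211099  -3.27107515] [-0.57187022 -0.07504401 -0.01009995] [-0.47299291  0.03588654  2.08872236  0.60261979  1.19240899 -1.10724335]
tool tilt 32.28162403593772
top white lowest pt [ 0.3521 -0.0454  0.0031] max 0.29264477022316604
 plane n [-0.22  -0.529  0.819] tilt 34.971494162333926 1998 4737
 brass [341. 317.] 57 [ 0.4205 -0.0741  0.0542]
 brass [335. 324.] 17 [ 0.4062 -0.0603  0.0602]
 plane n [0.001 0.001 1.   ] tilt 0.054820986655995725 1901 6170
 brass [301. 289.] 272 [0.6718 0.1004 0.1414]
[[    0     0   293   220 61890]
 [   63    77    76    64  2570]] [[148.01869446 109.41068024]
 [ 97.38638132 111.65097276]]
```

View pics/w4.png

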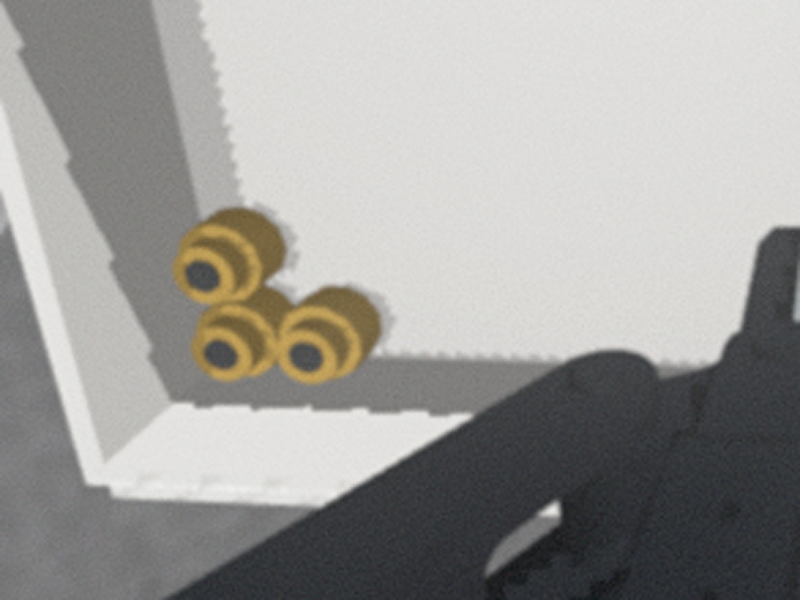

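Picture: ideal packing. One fitting is right in the corner (220,350), one on the right wall (305,350) and one on the near wall (205,270). I'll hold for half a second, check drawer, magnifier and tote drift numerically, then hand in.

>>> move_arm:
  deltas:
    - [[0, 0, 0], [0, 0, 0], 1]
    - [[0, 0, 0], [0, 0, 0], 1]
    - [[0, 0, 0], [0, 0, 0], 1]
    - [[0, 0, 0], [0, 0, 0], 1]
    - [[0, 0, 0], [0, 0, 0], 1]
    - [[0, 0, 0], [0, 0, 0], 1]

```text
time: 16.4
tool_pos: [0.5156, -0.0168, 0.1497]
tcp_rot: [-1.638, -2.356, -0.792]
wrist_force: [-0.8, 0.5, -3.7]
width: 0.052
```

```bash
python3 chk.py c4.png|grep -v scene
python3 - <<'E'
from h import *
p,d,i=grab('top'); W=cloud(d,i); z=W[...,2]; sat=p.max(-1).astype(int)-p.min(-1); v,u=np.mgrid[0:480,0:640]
c=np.array([.690,.0085]); q=(W[...,:2]-c)@[.994,.110]; s=(W[...,:2]-c)@[-.11,.994]
m=(z>.11)&(z<.158)&(sat>25)&(abs(s)<.1)&(q>-.15)&(q<.02); print('drawer front',np.percentile(q[m],[1,50,99]),m.sum())
T=np.load('top0.npz'); W0=cloud(T['d'],T)
for n,b in dict(lens=(450,530,260,320),flask=(95,150,300,340),driver=(130,160,140,235)).items():
    for w in(W0,W):
        m=(u>b[0])&(u<b[1])&(v>b[2])&(v<b[3])&(w[...,2]>(.01 if n=='driver' else .14)); print(n,m.sum(),w[m].mean(0).round(4))
p,d,i=grab('wrist'); q=p[220:440,0:293].astype(int); k,l,s,c=cv2.connectedComponentsWithStats((q[...,0]-q[...,2]>45).astype(np.uint8)); print(s[1:],c[1:])
st=status.read_state(); print(st['time'],abs(st['joint_vel']).max())
E
```

```text
[ 0.51563317 -0.01684211  0.14974679] 0.052300310676553066 [-0.84025957  0.46586027 -3.71039762] [-0.57079083 -0.02724544  0.00117327] [-0.47357033  0.03729014  2.08888898  0.60215464  1.19102983 -1.10832516]
tool tilt 32.2401511279875
top white lowest pt [ 0.3655 -0.0255  0.0031] max 0.28694373148531616
 plane n [-0.215 -0.541  0.813] tilt 35.63127849772706 1957 4794
 brass [341. 318.] 72 [ 0.4163 -0.074   0.0542]
 plane n [ 0.003 -0.001  1.   ] tilt 0.1476644173502343 1848 6107
 brass [301. 288.] 272 [0.6716 0.1001 0.1431]
drawer front [-0.01458505 -0.00867896 -0.00054667] 543
lens 1603 [ 0.4762 -0.3856  0.1715]
lens 2744 [ 0.4709 -0.3175  0.3082]
flask 212 [0.4243 0.3742 0.1981]
flask 209 [0.4234 0.3795 0.1809]
driver 615 [0.6868 0.3667 0.0335]
driver 627 [0.6853 0.3638 0.044 ]
[[  63   77   76   64 2561]] [[ 97.66770793 111.53846154]]
16.6 0.006602713304597671
```

Run:
```python
from h import *
p,d,i=grab('top'); W=cloud(d,i); v,u=np.mgrid[0:480,0:640]
T=np.load('top0.npz'); W0=cloud(T['d'],T)
for w in (W0,W):
    z=w[...,2]; b=(u>440)&(u<535)&(v>255)&(v<325)
    m=b&(z>.145)&(z<.175); P=w[m]; print('lens',m.sum(),cv2.minEnclosingCircle((P[:,:2]*1000).astype(np.float32)),np.median(P,0).round(4))
    a=b&(z>.175); print('above',a.sum(), w[a][:,2].min() if a.any() else 0)
S=np.load('scene0.npz'); s,_,_=grab('scene'); print('scene diff magnifier',np.abs(s[115:190,250:300].astype(int)-S['p'][115:190,250:300]).mean())
save('f.png',np.hstack([cv2.resize(p,(400,300)),cv2.resize(s,(400,300))]))
```

```text
lens 1587 ((476.15582275390625, -390.6865539550781), 45.511409759521484) [ 0.4765 -0.3894  0.1596]
above 19 1.3631611296064634
lens 1579 ((476.6189270019531, -390.6977844238281), 45.57172393798828) [ 0.4766 -0.3897  0.1595]
above 2013 0.4397761732126358
scene diff magnifier 17.286933333333334
```

View pics/f.png

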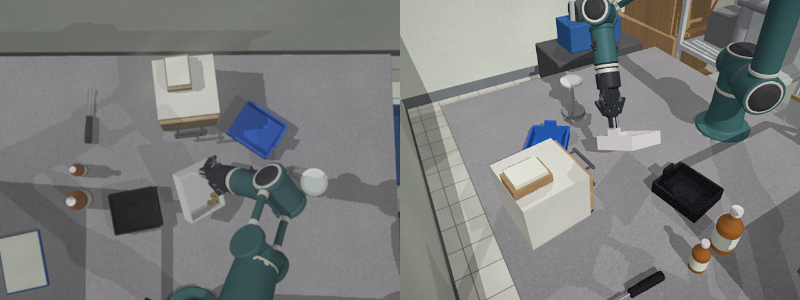

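The magnifier hasn't moved and the arm passes well above it. The drawer is shut, and the tote is held tilted and free. Handing in.

```bash
python3 -c "
from workcell import order; print(order.finish_job())"
```

```text
the job is handed in; nothing more can be done
None
```

The job is done and handed in at about 17 s of the 58 s allowed. I pushed the drawer home by its handle. Then I took the white tote by its lug, lifted it clear and tipped it with the right near corner lowest, the magnifier's side. The fittings first wedged just short of the corner. A small rock did not free them, but a gentle shake in the air did.

Last checks:
- **Drawer:** the push ended against the stop at about 14 N. The front still sits flush with the cabinet face, apart from the panel's own 14 mm thickness.
- **Tote:** held still at about 35° in the top camera. The tool itself was commanded to 32°, so the tote sagged about 3° in the grip. My estimate puts the low corner some 10 mm or so above the bench. The wrist carries only about 3.7 N, so the tote is not leaning on anything.
- **Fittings:** all three packed in the corner. One is right in it, one is against the right wall and one against the near wall. They did not move over the last second.
- **Magnifier:** its position is unchanged to within 1 mm. My first check of it disagreed because the arm hid part of the view. The arm passes well above it.
- **Flask and screwdriver:** unmoved by eye. Their rough averages shifted by up to 5 mm across the bench and more in height, which I took for depth noise and did not check further.
- **Wrist camera:** one depth fit of the tote floor gave 45°. I set it aside, because the top camera gave 35° in every fit.

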